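# Offer a blind spacer hole-up to the grease nozzle

## Robot

A 6-joint arm with a two-finger parallel gripper is mounted at the origin on a cart in front of the work surface, level with it; the furniture and walls round the work are solid. World frame = base frame: x ahead of the robot, y to its left, z up, the work surface at z = 0. Lengths are in m, angles in rad, forces in N, time in s.
With the tool pointing down it reaches from about 0.3 to 0.775 m from the base axis. Payload 14.6 kg.
Tool frame: the origin (TCP) lies on the centre line of the jaws, within the pads' length; the fingertips stand ctrl.tcp_to_tips ahead of it and the grasp point (between the pads) lies 2 mm behind it (ctrl.tcp_to_tips is the distance from the TCP to the fingertips, in m); z points along the fingers, y is the line along which they close (so a half turn about z gives the same grasp; the last joint's range is limited). The gripper opens to 94 mm and grips with 3 to 60 N. Pads are 16 mm wide; open, the fingers measure 119 mm over their backs; the gripper's body (75 mm by 177 mm) begins 78 mm behind the grasp point.
Start: joints at [1.277, 0.3, 1.521, -0, 1.321, -0.067], TCP at [0.124, 0.536, 0.222] pointing down, gripper open.
Joint ranges: [-3.03, 3.03], [-0.79, 2.21], [0.23, 2.52], [-1.04, 4.18], [0, 3.07], [-2.55, 2.55]. Speed limits (rad/s): [2.22, 2.22, 2.57, 3.14, 3.14, 3.14].

## Interface

Orientations are given as [roll, pitch, yaw] about the fixed x, y, z axes, in that order (R = Rz(yaw) Ry(pitch) Rx(roll)).
In Python, from station import telemetry, viewer, hand_in, ctrl gives the robot as it stands.
- The arm moves only by the tool step_arm, never from a script. Its argument "plan" is a list of rows, each an object of numbers: "dx", "dy", "dz": the shift along the tool's x, y, z scaled (see below); "rx", "ry", "rz": the turn, a rotation vector about the tool's x, y, z scaled (see below); "claw": the closure, from 0 (fully open) to 1 (shut). In form: [{"dx": .., "dy": .., "dz": .., "rx": .., "ry": .., "rz": .., "claw": ..}, ...]. A call has 1 to 10 rows; each row shifts and turns the commanded pose from where the row before left it, along the tool's axes as they then stand; what a row does not reach is not made up. The controller multiplies each number of a shift by 0.1 m and each number of a turn by 90 degrees. A row lasts 1/10 s, in which the tool goes at most 50 mm and 8.59 degrees, less where a joint would pass 70% of its speed; a pose out of reach is approached as far as the arm can. A call with a number of a shift or a turn outside -1 to 1 is refused whole. A call with a gripper value outside its range is refused whole. The fingers move at their own pace and stop on an object; "grip_force" is the grip in N (left out, the last holds). Time passes only in rows, so rows that do not move let the fingers close. It gives the time, the measured TCP pose, the force, the opening and the grip force at its end, in the units of the state.
- telemetry.get_obs(): the state, without advancing time (a new reading comes with each control period).
- viewer.camera(name): name is "scene" or "top"; returns a dict with "img" (480x640x3 uint8, red, green, blue), "z_map" (480x640 float32, m along the optical axis (not along the pixel's ray), 0 where there is no reading), "fx", "fy", "cx", "cy" (pixels), "R" (3x3) and "t" (3): a world point X has camera coordinates R X + t. Camera axes: x right, y down, z forward; pixel columns grow to the right and rows downward; lengths in m; the calibration is good to about 2 mm. A picture is of the moment at which its call begins.
- hand_in(): hands the job in; it is judged then, once.
Trained networks look in a picture, given as the dict that the camera call returned (one of the last four; its "shot" number tells which), for a name from the list of things; names that differ only in an ending like _2 or _b are one class to them, and where a whole thing is asked for, a point or a joint stands for the part that bears it (a point fixed in the world has none). Each returns a list of dicts, best first, with "score" (0 to 1); they miss things now and then, are a little off and sometimes report something else, mostly with a low value. They report only what shows in the picture. A call takes as long as a camera call.
- viewer.recognise(target, picture): "rect" ([left, top, right, bottom] in pixels, round what is visible of it).
The state is a dict: "time_s": time; "qpos": joint angles; "joint_vel": joint speeds; "tau": joint torques, N m; "ee_pos": TCP position; "eef_rot": TCP orientation; "force": force on the tool from outside, world axes, zero at the start; "moment": the same for the moment, N m; "grip_width": finger opening in m; "grip_force": force on a finger pad.
Only numpy, scipy, OpenCV 4.12 (cv2) and the standard library are available. Lean on these libraries where they do the work, as an engineer would, in place of code of your own. Each camera call takes 0.05 s, during which the arm holds its last target. There are 200 camera calls.

## Task

Press the yellow lid of the grease pot fully home. Then pick up the square aluminium spacer, find out by feel on the nozzle which of its two like-looking ends has the deep blind hole, turn it over if need be, and finish holding it still in the gripper, upright with the hole up and the dispenser's nozzle about 20 mm or more inside it, ready for greasing. Do not let go of it, and leave the other things on the bench where they are.

Things in the scene. Friction and masses are not known exactly. Their poses are not given: they have to be found in the camera images.
- dispenser: fixed grease dispenser; origin on the bench under its column, x away from the robot (yaw within 0.2), z up. Foot plate 10 mm thick, x -95..18, y -190..80 mm. Grey column 36 x 44 mm, x -20..16. At its top an arm, 36 mm wide, z 311..339, reaches to x = -94; the nozzle hangs from it at x = -80, y = 0. Grease pot, 80 mm wide, at x = -30, y = -130 (on the right)
- nozzle_tip (a point): lower end of the steel nozzle, 230 mm above the bench, axis vertical; the nozzle is a round rod of diameter 8 mm that is free for 65 mm above this point, then a brass collar of diameter 22 mm and 16 mm high
- lid_top (a point): centre of the flat top of the pot's yellow round lid, diameter 76 mm; 90 mm above the bench when fully up, 82 mm when fully home
- pot_lid (a joint): how far the lid is pressed down: 0 fully up, 0.008 m fully home; it starts between 0 and 0.003, moves stiffly (about 6 N) and stays where it is left
- spacer: loose aluminium bar, 30 x 30 x 64 mm, 0.1 to 0.2 kg; origin centred under it as it lies, x along the bar, z up at the start. Each end shows the same dark bore, 18 mm wide. One end (+x or -x: differs from start to start, the pose does not tell) is the blind hole, 24 to 34 mm deep; the other is a recess only 4 to 14 mm deep
- spacer_center (a point): middle of the spacer, 32 mm from either end, 15 mm from its sides; axes as spacer
- grease_tin: loose round tin with yellow lid, 79 mm wide, 30 mm high, bystander; origin under its centre
- pedal: loose bicycle pedal, 82 x 114 x 26 mm, bystander; origin under its centre
- cog_18: loose pair of sprockets, 81 mm wide, 8 mm high, bystander; origin under its centre
- tyre_lever_0: loose blue tyre lever, 16 x 117 x 8 mm, bystander; origin under its centre, length along y

How it is judged:
On the way, in this order (a step that is already met when the one before it is completed fails the run):
1. the pot's lid is pressed fully home (value of joint pot_lid above 0.0065 m), for 0.2 s.
2. the spacer is lifted in the gripper (height (world z) of spacer_center above 0.1 m and contact force between the fingers and spacer above 1 N), for 0.2 s.
At the end, for the whole second after the job is handed in: the lid is home (within 1.5 mm); the spacer is held still by the fingers, within 20 degrees of upright, its hole up with the nozzle inside it: the nozzle's tip within 14.5 mm of the spacer's middle (some 18 mm or more into the hole) (value of joint pot_lid above 0.0065 m and distance between nozzle_tip and spacer_center below 0.0145 m and angle between the x axis of spacer and the z axis of nozzle_tip, either way round below 0.35 rad and contact force between the fingers and spacer above 1 N and linear speed of spacer below 0.03 m/s); the arm keeps its last pose, push and grip.
It fails at once if a bystander (tin, pedal, sprockets, tyre lever) is moved by more than 25 mm (distance of any of grease_tin, pedal, cog_18, tyre_lever_0 from where it was at the start of the episode above 0.025 m).
It also fails if it takes over 72 s, if anything falls off the work surface, if the arm or the gripper's body presses on something with over 40 N, if the wrist force passes 120 N, or if a joint passes its speed limit or range.

## Working session

There is one attempt and no reset: what is moved stays moved. The work goes in short steps, Python scripts to look and compute and a tool call to move; the robot and the scene stay as the last step left them, time stands still between calls to the robot, and variables do not carry over. Pictures are saved under pics/ and viewed, at most 10 in all, crops included, and the job is handed in when it is done.

Besides the shell and the picture viewer there is one more tool, called after ">>>" as name([rows], argument=value, ...), one row to a line, values as JSON. step_arm: Moves the arm, as the interface text tells. Shifts and turns lie within -1 to 1; 1 stands for 0.1 m of shift or 90 degrees of turn. Its arguments: {"type":"object","properties":{"plan":{"type":"array"},"grip_force":{"type":"number"}},"required":["plan"]}

```bash
ls; mkdir -p pics
cat > h.py <<'E'
import numpy as np, cv2
from station import telemetry, viewer, ctrl
def pts(c):
    v,u=np.mgrid[0:480,0:640]; z=c["z_map"]
    P=np.stack([(u-c["cx"])/c["fx"]*z,(v-c["cy"])/c["fy"]*z,z],-1)
    W=(P-np.array(c["t"]))@np.array(c["R"]); W[z==0]=np.nan
    return W
E
python3 - <<'E'
from h import *
import pickle
o=telemetry.get_obs(); print(o, ctrl.tcp_to_tips)
for n in ["top","scene"]:
    c=viewer.camera(n); W=pts(c)
    cv2.imwrite(f"pics/{n}0.png",c["img"][...,::-1]); pickle.dump(c,open(n+"0.pkl","wb"))
    for t in ["dispenser","lid_top","spacer","grease_tin","pedal","cog_18","tyre_lever_0"]:
        for r in viewer.recognise(t,c)[:2]:
            a=[int(x) for x in r["rect"]]; u,v=(a[0]+a[2])//2,(a[1]+a[3])//2
            print(n,t,round(r["score"],2),a,W[v,u].round(3))
E
```

```text
pics
{'time_s': 0.0, 'qpos': array([ 1.27740976e+00,  3.00471480e-01,  1.52159265e+00, -1.93099027e-05,
        1.32069390e+00, -6.66136801e-02]), 'joint_vel': array([ 2.42386737e-05,  1.61836342e-03,  4.82406905e-05,  6.65967922e-04,
        1.40409268e-04, -6.13097547e-04]), 'tau': array([-1.95786786e-03, -5.31796038e+01, -3.52743423e+01,  7.07262894e-02,
        2.41380930e-02, -2.01233240e-05]), 'ee_pos': array([0.12360207, 0.53567803, 0.22188122]), 'eef_rot': array([-3.14042862e+00, -5.89106190e-05,  2.91482452e+00]), 'force': array([ 0.47925202, -0.57683598, -0.56374601]), 'moment': array([ 0.00177951, -0.00983989, -0.03157449]), 'grip_force': 0.0, 'grip_width': 0.09439659949311117} 0.017
top dispenser 0.81 [281, 169, 380, 260] [ 0.661 -0.013  0.004]
top dispenser 0.31 [278, 290, 308, 325] [0.387 0.092 0.029]
top lid_top 0.55 [350, 210, 376, 238] [ 0.598 -0.098  0.089]
top grease_tin 0.68 [278, 288, 309, 324] [0.391 0.092 0.026]
top grease_tin 0.46 [222, 250, 236, 276] [0.512 0.267 0.026]
top pedal 0.68 [411, 282, 455, 318] [ 0.403 -0.284  0.022]
top cog_18 0.79 [200, 213, 228, 240] [0.629 0.318 0.002]
top cog_18 0.56 [286, 167, 383, 259] [ 0.667 -0.025 -0.005]
top tyre_lever_0 0.52 [348, 285, 384, 311] [ 0.414 -0.106  0.005]
scene dispenser 0.68 [289, 134, 419, 328] [0.695 0.054 0.1  ]
scene lid_top 0.9 [365, 263, 406, 288] [ 0.589 -0.106  0.088]
scene spacer 0.8 [220, 255, 249, 276] [0.495 0.26  0.02 ]
scene grease_tin 0.71 [232, 298, 266, 325] [0.38  0.08  0.027]
scene pedal 0.55 [372, 374, 440, 417] [ 0.396 -0.281  0.013]
scene cog_18 0.58 [243, 237, 273, 257] [0.614 0.305 0.007]
scene tyre_lever_0 0.7 [316, 335, 347, 373] [ 0.4   -0.119  0.009]
```

Run:
```python
from h import *
import pickle
ims=[]
for n in ["top","scene"]:
    c=pickle.load(open(n+"0.pkl","rb")); W=pts(c); hsv=cv2.cvtColor(c["img"],cv2.COLOR_RGB2HSV)
    z=W[...,2]
    # lid
    m=(hsv[...,0]>18)&(hsv[...,0]<38)&(hsv[...,1]>110)&(z>.078)&(z<.1)
    p=W[m]; print(n,"lid",m.sum(),np.nanmean(p,0),np.nanmin(p,0),np.nanmax(p,0))
    # spacer top
    m=(abs(W[...,0]-.505)<.06)&(abs(W[...,1]-.265)<.06)&(z>.02)&(z<.06)
    p=W[m]; (ct,s,a)=cv2.minAreaRect(p[:,:2].astype(np.float32)*1000); print("spacer",m.sum(),ct,s,a,p.mean(0))
    # dispenser arm top
    m=(z>.325)&(z<.35)&(W[...,0]>.45)&(abs(W[...,1])<.2); p=W[m]
    if m.sum()>10: print("arm",m.sum(),cv2.minAreaRect(p[:,:2].astype(np.float32)*1000),p.mean(0))
    m=(z>.225)&(z<.29)&(W[...,0]>.45)&(W[...,0]<.64)&(abs(W[...,1])<.15); p=W[m]
    print("nozzle",m.sum(),np.median(p,0) if m.sum() else 0)
    u=(slice(150,340),slice(190,470)) if n=="top" else (slice(120,430),slice(200,460))
    k=c["img"][u]; ims.append(cv2.resize(k,(int(k.shape[1]*560/k.shape[0]*.6),336) if n=="top" else (400,480)))
h=480; A=np.zeros((h,ims[0].shape[1]+400,3),np.uint8); A[:336,:ims[0].shape[1]]=ims[0]; A[:,ims[0].shape[1]:]=ims[1]
A=cv2.resize(A,(800,int(480*800/A.shape[1]))); cv2.imwrite("pics/a.png",A[...,::-1])
```

```text
top lid 441 [ 0.58790275 -0.15018599  0.08771701] [ 0.37046193 -0.79728431  0.07810798] [ 0.73286469 -0.0581521   0.09904306]
spacer 268 (511.1722717285156, 269.09490966796875) (31.30311393737793, 64.7722396850586) 76.8617935180664 [0.51074603 0.26861057 0.02933034]
arm 743 ((588.3019409179688, 35.04570388793945), (108.39385223388672, 40.60011672973633), 3.16341233253479) [0.58601808 0.03355675 0.33744162]
nozzle 50 [0.60880591 0.05262026 0.25428514]
scene lid 646 [ 0.51309113 -0.10193313  0.08641367] [-0.08384406 -0.56662933  0.07802371] [0.89979913 1.14201959 0.09995095]
spacer 244 (508.1767272949219, 269.6078796386719) (36.13766860961914, 67.45310974121094) 74.1186752319336 [0.50570503 0.26651679 0.02670627]
arm 2185 ((718.469482421875, 0.7591094970703125), (399.8494873046875, 376.28863525390625), 89.74156188964844) [ 0.81994314 -0.00885149  0.33663285]
nozzle 858 [0.60816831 0.02744986 0.25939453]
```

View pics/a.png

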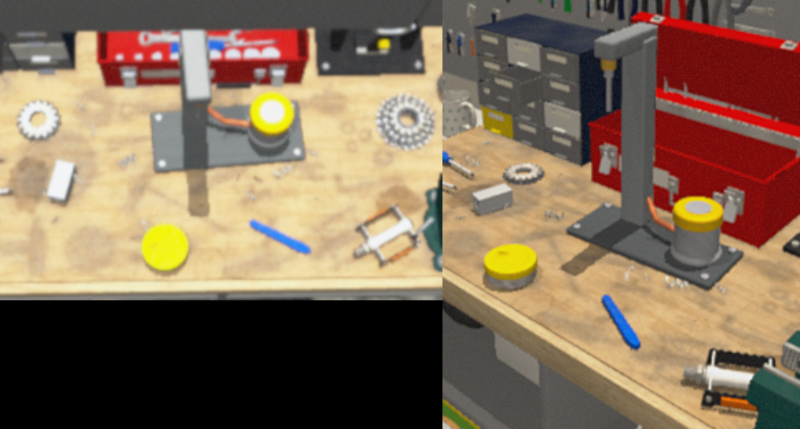

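The picture shows the dispenser in the middle, with its pot to the right. The spacer is at the left (about 60,180 in the composite's top view). The tin and lever are in front of the dispenser, and the toolbox is behind it. I'll refine the key points next.

Run:
```python
from h import *
import pickle
for n in ["top","scene"]:
    c=pickle.load(open(n+"0.pkl","rb")); W=pts(c); x,y,z=np.moveaxis(W,-1,0); hsv=cv2.cvtColor(c["img"],cv2.COLOR_RGB2HSV)
    m=(abs(z-.087)<.006)&(abs(x-.59)<.06)&(abs(y+.105)<.06); p=W[m]
    print(n,"lid",m.sum(),cv2.minEnclosingCircle(p[:,:2].astype(np.float32)),np.median(p,0))
    m=(z>.232)&(z<.29)&(x>.5)&(x<.58)&(abs(y-.03)<.03); p=W[m]
    print("nozzle",m.sum(),np.median(p,0) if m.sum() else 0)
    for k in (.235,.25,.265,.28):
        q=p[abs(p[:,2]-k)<.008]; 
        if len(q): print(k,len(q),np.median(q,0).round(4),q.min(0).round(3),q.max(0).round(3))
    m=(z>.33)&(z<.345)&(x>.5)&(x<.66)&(abs(y-.03)<.05); p=W[m]; print("arm",m.sum(),cv2.minAreaRect(p[:,:2].astype(np.float32)*1000))
    m=(z>.23)&(z<.30)&(x>.585)&(x<.66)&(abs(y-.03)<.05); p=W[m]; print("col",m.sum(),p.min(0),p.max(0))
    for xa in np.arange(.6,.8,.03):
        m=(abs(x-xa)<.015)&(abs(y+.12)<.08); print("occ",round(xa,2),np.nanpercentile(z[m],98).round(3) if m.sum()>3 else None,end=";")
    print()
```

```text
top lid 551 ((0.6086969971656799, -0.09509220719337463), 0.03865642845630646) [ 0.60702912 -0.09449083  0.0879393 ]
nozzle 18 [0.54689769 0.03085906 0.2539422 ]
0.235 3 [0.547  0.0309 0.2372] [0.546 0.029 0.235] [0.548 0.033 0.239]
0.25 9 [0.5477 0.0309 0.2492] [0.545 0.028 0.244] [0.548 0.033 0.257]
0.265 7 [0.5472 0.0308 0.2658] [0.545 0.028 0.257] [0.548 0.033 0.271]
0.28 1 [0.5468 0.0331 0.2731] [0.547 0.033 0.273] [0.547 0.033 0.273]
arm 721 ((588.5377197265625, 33.46282196044922), (108.73904418945312, 36.05138397216797), 4.219971179962158)
col 34 [0.60792107 0.01341573 0.23049109] [0.63303288 0.05879541 0.29756234]
occ 0.6 0.093;occ 0.63 0.094;occ 0.66 0.088;occ 0.69 0.121;occ 0.72 0.123;occ 0.75 0.116;occ 0.78 0.031;
scene lid 575 ((0.6053704619407654, -0.09577152132987976), 0.03826585412025452) [ 0.59928296 -0.09920375  0.08690232]
nozzle 121 [0.54454459 0.02903885 0.2638694 ]
0.235 21 [0.5448 0.0296 0.2378] [0.541 0.026 0.233] [0.549 0.033 0.243]
0.25 30 [0.5443 0.0294 0.2502] [0.542 0.026 0.243] [0.552 0.032 0.257]
0.265 31 [0.5456 0.0291 0.2646] [0.54  0.027 0.257] [0.551 0.033 0.273]
0.28 39 [0.5441 0.0279 0.2828] [0.538 0.024 0.272] [0.55  0.036 0.287]
arm 407 ((589.9149169921875, 32.808170318603516), (118.36478424072266, 35.88170623779297), 4.414385795593262)
col 789 [0.60232998 0.01151779 0.23003828] [0.64525414 0.05804508 0.29967867]
occ 0.6 0.089;occ 0.63 0.088;occ 0.66 0.09;occ 0.69 0.118;occ 0.72 0.118;occ 0.75 0.118;occ 0.78 0.118;
```

```bash
cat > plan.py <<'E'
from h import *
from scipy.spatial.transform import Rotation as R, Slerp
import json
def plan(wps,v=.04,w=8.0,claw=None,pose=None):
    """wps: list of (xyz, rpy deg); prints rows rounded, residual carried on"""
    o=telemetry.get_obs(); p=np.array(o["ee_pos"]); r=R.from_euler("xyz",o["eef_rot"])
    if pose: p=np.array(pose[0]); r=R.from_euler("xyz",pose[1],degrees=True)
    rows=[]
    for P,E in wps:
        P=np.array(P); Rt=R.from_euler("xyz",E,degrees=True); p0,r0=p,r
        n=max(1,int(np.ceil(max(np.linalg.norm(P-p)/v,np.degrees((r.inv()*Rt).magnitude())/w))))
        s=Slerp([0,1],R.concatenate([r0,Rt]))
        for i in range(1,n+1):
            d=np.round(r.inv().apply(p0+(P-p0)*i/n-p)/.1,2); a=np.round((r.inv()*s(i/n)).as_rotvec()/(np.pi/2),3)
            p=p+r.apply(d*.1); r=r*R.from_rotvec(a*np.pi/2)
            row={k:float(x)+0 for k,x in zip(["dx","dy","dz","rx","ry","rz"],[*d,*a]) if x}
            if claw is not None: row["claw"]=claw
            rows.append(row)
    for i in range(0,len(rows),10): print(json.dumps(rows[i:i+10]))
    print(p.round(4),r.as_euler("xyz",degrees=True).round(2))
E
python3 - <<'E'
from plan import *
plan([((.25,.36,.23),(180,0,145)),((.34,.08,.23),(180,0,103)),((.38,-.12,.23),(180,0,75)),((.607,-.096,.14),(180,0,81))],claw=1)
E
```

```text
[{"dx": -0.27, "dy": -0.24, "dz": -0.01, "rz": 0.041, "claw": 1}, {"dx": -0.29, "dy": -0.22, "dz": -0.02, "rz": 0.04, "claw": 1}, {"dx": -0.3, "dy": -0.2, "dz": -0.01, "rz": 0.041, "claw": 1}, {"dx": -0.31, "dy": -0.18, "dz": -0.01, "rz": 0.041, "claw": 1}, {"dx": -0.32, "dy": -0.17, "dz": -0.01, "rz": 0.041, "claw": 1}, {"dx": -0.33, "dy": -0.14, "dz": -0.02, "rz": 0.04, "claw": 1}, {"dx": -0.29, "dy": -0.22, "rz": 0.058, "claw": 1}, {"dx": -0.32, "dy": -0.2, "rz": 0.059, "claw": 1}, {"dx": -0.32, "dy": -0.16, "rz": 0.058, "claw": 1}, {"dx": -0.35, "dy": -0.13, "rz": 0.059, "claw": 1}]
[{"dx": -0.35, "dy": -0.11, "rz": 0.058, "claw": 1}, {"dx": -0.36, "dy": -0.07, "rz": 0.058, "claw": 1}, {"dx": -0.37, "dy": -0.03, "rz": 0.059, "claw": 1}, {"dx": -0.36, "rz": 0.058, "claw": 1}, {"dx": -0.34, "dy": -0.01, "rz": 0.052, "claw": 1}, {"dx": -0.34, "dy": 0.02, "rz": 0.052, "claw": 1}, {"dx": -0.34, "dy": 0.04, "rz": 0.052, "claw": 1}, {"dx": -0.33, "dy": 0.07, "rz": 0.052, "claw": 1}, {"dx": -0.33, "dy": 0.1, "rz": 0.051, "claw": 1}, {"dx": -0.31, "dy": 0.13, "rz": 0.052, "claw": 1}]
[{"dx": 0.12, "dy": 0.3, "dz": 0.13, "rz": -0.009, "claw": 1}, {"dx": 0.11, "dy": 0.31, "dz": 0.13, "rz": -0.01, "claw": 1}, {"dx": 0.11, "dy": 0.31, "dz": 0.13, "rz": -0.009, "claw": 1}, {"dx": 0.1, "dy": 0.31, "dz": 0.13, "rz": -0.01, "claw": 1}, {"dx": 0.1, "dy": 0.31, "dz": 0.13, "rz": -0.009, "claw": 1}, {"dx": 0.09, "dy": 0.31, "dz": 0.13, "rz": -0.01, "claw": 1}, {"dx": 0.09, "dy": 0.31, "dz": 0.12, "rz": -0.009, "claw": 1}]
[ 0.607  -0.0959  0.1404] [-180.     -0.     80.96]
```

>>> step_arm([
  {"dx":-0.27,"dy":-0.24,"dz":-0.01,"rz":0.041,"claw":1},
  {"dx":-0.29,"dy":-0.22,"dz":-0.02,"rz":0.04,"claw":1},
  {"dx":-0.3,"dy":-0.2,"dz":-0.01,"rz":0.041,"claw":1},
  {"dx":-0.31,"dy":-0.18,"dz":-0.01,"rz":0.041,"claw":1},
  {"dx":-0.32,"dy":-0.17,"dz":-0.01,"rz":0.041,"claw":1},
  {"dx":-0.33,"dy":-0.14,"dz":-0.02,"rz":0.04,"claw":1},
  {"dx":-0.29,"dy":-0.22,"rz":0.058,"claw":1},
  {"dx":-0.32,"dy":-0.2,"rz":0.059,"claw":1},
  {"dx":-0.32,"dy":-0.16,"rz":0.058,"claw":1},
  {"dx":-0.35,"dy":-0.13,"rz":0.059,"claw":1},
])

```text
$.plan[0]: bad value
```

>>> step_arm([
  {"dx":-0.35,"dy":-0.11,"rz":0.058,"claw":1},
  {"dx":-0.36,"dy":-0.07,"rz":0.058,"claw":1},
  {"dx":-0.37,"dy":-0.03,"rz":0.059,"claw":1},
  {"dx":-0.36,"rz":0.058,"claw":1},
  {"dx":-0.34,"dy":-0.01,"rz":0.052,"claw":1},
  {"dx":-0.34,"dy":0.02,"rz":0.052,"claw":1},
  {"dx":-0.34,"dy":0.04,"rz":0.052,"claw":1},
  {"dx":-0.33,"dy":0.07,"rz":0.052,"claw":1},
  {"dx":-0.33,"dy":0.1,"rz":0.051,"claw":1},
  {"dx":-0.31,"dy":0.13,"rz":0.052,"claw":1},
])

```text
$.plan[0]: bad value
```

>>> step_arm([
  {"dx":-0.27,"dy":-0.24,"dz":-0.01,"rx":0,"ry":0,"rz":0.041,"claw":1},
  {"dx":-0.29,"dy":-0.22,"dz":-0.02,"rx":0,"ry":0,"rz":0.04,"claw":1},
  {"dx":-0.3,"dy":-0.2,"dz":-0.01,"rx":0,"ry":0,"rz":0.041,"claw":1},
  {"dx":-0.31,"dy":-0.18,"dz":-0.01,"rx":0,"ry":0,"rz":0.041,"claw":1},
  {"dx":-0.32,"dy":-0.17,"dz":-0.01,"rx":0,"ry":0,"rz":0.041,"claw":1},
  {"dx":-0.33,"dy":-0.14,"dz":-0.02,"rx":0,"ry":0,"rz":0.04,"claw":1},
  {"dx":-0.29,"dy":-0.22,"dz":0,"rx":0,"ry":0,"rz":0.058,"claw":1},
  {"dx":-0.32,"dy":-0.2,"dz":0,"rx":0,"ry":0,"rz":0.059,"claw":1},
  {"dx":-0.32,"dy":-0.16,"dz":0,"rx":0,"ry":0,"rz":0.058,"claw":1},
  {"dx":-0.35,"dy":-0.13,"dz":0,"rx":0,"ry":0,"rz":0.059,"claw":1},
])

```text
time_s: 1.8
ee_pos: [0.2956, 0.2186, 0.2306]
eef_rot: [3.141, 0.0, 2.161]
force: [0.7, -0.9, 0.4]
grip_width: 0.0176
grip_force: 0.0
```

```bash
sed -i 's/ if x}/}/' plan.py
```

>>> step_arm([
  {"dx":-0.35,"dy":-0.11,"dz":0,"rx":0,"ry":0,"rz":0.058,"claw":1},
  {"dx":-0.36,"dy":-0.07,"dz":0,"rx":0,"ry":0,"rz":0.058,"claw":1},
  {"dx":-0.37,"dy":-0.03,"dz":0,"rx":0,"ry":0,"rz":0.059,"claw":1},
  {"dx":-0.36,"dy":0,"dz":0,"rx":0,"ry":0,"rz":0.058,"claw":1},
  {"dx":-0.34,"dy":-0.01,"dz":0,"rx":0,"ry":0,"rz":0.052,"claw":1},
  {"dx":-0.34,"dy":0.02,"dz":0,"rx":0,"ry":0,"rz":0.052,"claw":1},
  {"dx":-0.34,"dy":0.04,"dz":0,"rx":0,"ry":0,"rz":0.052,"claw":1},
  {"dx":-0.33,"dy":0.07,"dz":0,"rx":0,"ry":0,"rz":0.052,"claw":1},
  {"dx":-0.33,"dy":0.1,"dz":0,"rx":0,"ry":0,"rz":0.051,"claw":1},
  {"dx":-0.31,"dy":0.13,"dz":0,"rx":0,"ry":0,"rz":0.052,"claw":1},
])

```text
time_s: 2.8
ee_pos: [0.3805, -0.1212, 0.2307]
eef_rot: [3.141, 0.0, 1.306]
force: [0.5, -0.3, 0.8]
grip_width: 0.0006
grip_force: 0.0
```

>>> step_arm([
  {"dx":0.12,"dy":0.3,"dz":0.13,"rx":0,"ry":0,"rz":-0.009,"claw":1},
  {"dx":0.11,"dy":0.31,"dz":0.13,"rx":0,"ry":0,"rz":-0.01,"claw":1},
  {"dx":0.11,"dy":0.31,"dz":0.13,"rx":0,"ry":0,"rz":-0.009,"claw":1},
  {"dx":0.1,"dy":0.31,"dz":0.13,"rx":0,"ry":0,"rz":-0.01,"claw":1},
  {"dx":0.1,"dy":0.31,"dz":0.13,"rx":0,"ry":0,"rz":-0.009,"claw":1},
  {"dx":0.09,"dy":0.31,"dz":0.13,"rx":0,"ry":0,"rz":-0.01,"claw":1},
  {"dx":0.09,"dy":0.31,"dz":0.12,"rx":0,"ry":0,"rz":-0.009,"claw":1},
  {"dx":0,"dy":0,"dz":0,"rx":0,"ry":0,"rz":0,"claw":1},
])

```text
time_s: 3.6
ee_pos: [0.6084, -0.0951, 0.1376]
eef_rot: [-3.138, -0.0, 1.415]
force: [-0.8, -0.5, -0.5]
grip_width: 0.0006
grip_force: 0.0
```

>>> step_arm([
  {"dx":0,"dy":0,"dz":0.15,"rx":0,"ry":0,"rz":0,"claw":1},
  {"dx":0,"dy":0,"dz":0.1,"rx":0,"ry":0,"rz":0,"claw":1},
  {"dx":0,"dy":0,"dz":0.05,"rx":0,"ry":0,"rz":0,"claw":1},
  {"dx":0,"dy":0,"dz":0.02,"rx":0,"ry":0,"rz":0,"claw":1},
  {"dx":0,"dy":0,"dz":0.02,"rx":0,"ry":0,"rz":0,"claw":1},
  {"dx":0,"dy":0,"dz":0.02,"rx":0,"ry":0,"rz":0,"claw":1},
  {"dx":0,"dy":0,"dz":0.02,"rx":0,"ry":0,"rz":0,"claw":1},
  {"dx":0,"dy":0,"dz":0,"rx":0,"ry":0,"rz":0,"claw":1},
])

```text
time_s: 4.4
ee_pos: [0.6071, -0.096, 0.103]
eef_rot: [3.141, 0.0, 1.413]
force: [-1.6, -0.3, 2.0]
grip_width: 0.0007
grip_force: 1.2
```

>>> step_arm([
  {"dx":0,"dy":0,"dz":0.02,"rx":0,"ry":0,"rz":0,"claw":1},
  {"dx":0,"dy":0,"dz":0.02,"rx":0,"ry":0,"rz":0,"claw":1},
  {"dx":0,"dy":0,"dz":0,"rx":0,"ry":0,"rz":0,"claw":1},
])

```text
time_s: 4.7
ee_pos: [0.6071, -0.096, 0.0992]
eef_rot: [3.141, 0.0, 1.413]
force: [-2.9, 0.2, 7.9]
grip_width: 0.0002
grip_force: 3.5
```

>>> step_arm([
  {"dx":0,"dy":0,"dz":0.01,"rx":0,"ry":0,"rz":0,"claw":1},
  {"dx":0,"dy":0,"dz":0.01,"rx":0,"ry":0,"rz":0,"claw":1},
  {"dx":0,"dy":0,"dz":0,"rx":0,"ry":0,"rz":0,"claw":1},
  {"dx":0,"dy":0,"dz":0,"rx":0,"ry":0,"rz":0,"claw":1},
])

```text
time_s: 5.1
ee_pos: [0.6073, -0.096, 0.099]
eef_rot: [3.14, 0.0, 1.413]
force: [-11.4, 0.7, 23.7]
grip_width: 0.0006
grip_force: 11.9
```

Run:
```python
from plan import *
# bar at (.511,.269), yaw -13.2 ; tool x along 166.8
plan([((.607,-.096,.16),(180,0,81)),((.40,-.12,.23),(180,0,75)),((.34,.06,.23),(180,0,110)),((.511,.269,.13),(180,0,166.8)),((.511,.269,.05),(180,0,166.8))],claw=0,v=.045,w=8.2,pose=((.6071,-.096,.0964),(180,0,80.96)))
```

```text
[{"dx": 0.0, "dy": 0.0, "dz": -0.32, "rx": 0.0, "ry": 0.0, "rz": 0.0, "claw": 0}, {"dx": 0.0, "dy": 0.0, "dz": -0.32, "rx": 0.0, "ry": 0.0, "rz": 0.0, "claw": 0}, {"dx": -0.11, "dy": -0.4, "dz": -0.14, "rx": 0.0, "ry": 0.0, "rz": 0.013, "claw": 0}, {"dx": -0.12, "dy": -0.4, "dz": -0.14, "rx": 0.0, "ry": 0.0, "rz": 0.013, "claw": 0}, {"dx": -0.13, "dy": -0.4, "dz": -0.14, "rx": 0.0, "ry": 0.0, "rz": 0.014, "claw": 0}, {"dx": -0.14, "dy": -0.39, "dz": -0.14, "rx": 0.0, "ry": 0.0, "rz": 0.013, "claw": 0}, {"dx": -0.14, "dy": -0.39, "dz": -0.14, "rx": 0.0, "ry": 0.0, "rz": 0.013, "claw": 0}, {"dx": 0.32, "dy": -0.21, "dz": 0.0, "rx": 0.0, "ry": 0.0, "rz": -0.078, "claw": 0}, {"dx": 0.33, "dy": -0.17, "dz": 0.0, "rx": 0.0, "ry": 0.0, "rz": -0.077, "claw": 0}, {"dx": 0.36, "dy": -0.13, "dz": 0.0, "rx": 0.0, "ry": 0.0, "rz": -0.078, "claw": 0}]
[{"dx": 0.37, "dy": -0.08, "dz": 0.0, "rx": 0.0, "ry": 0.0, "rz": -0.078, "claw": 0}, {"dx": 0.38, "dy": -0.03, "dz": 0.0, "rx": 0.0, "ry": 0.0, "rz": -0.078, "claw": 0}, {"dx": 0.2, "dy": 0.33, "dz": 0.14, "rx": 0.0, "ry": 0.0, "rz": -0.09, "claw": 0}, {"dx": 0.14, "dy": 0.36, "dz": 0.15, "rx": 0.0, "ry": 0.0, "rz": -0.09, "claw": 0}, {"dx": 0.1, "dy": 0.37, "dz": 0.14, "rx": 0.0, "ry": 0.0, "rz": -0.09, "claw": 0}, {"dx": 0.04, "dy": 0.38, "dz": 0.14, "rx": 0.0, "ry": 0.0, "rz": -0.09, "claw": 0}, {"dx": -0.01, "dy": 0.39, "dz": 0.15, "rx": 0.0, "ry": 0.0, "rz": -0.091, "claw": 0}, {"dx": -0.06, "dy": 0.38, "dz": 0.14, "rx": 0.0, "ry": 0.0, "rz": -0.09, "claw": 0}, {"dx": -0.12, "dy": 0.36, "dz": 0.14, "rx": 0.0, "ry": 0.0, "rz": -0.09, "claw": 0}, {"dx": 0.0, "dy": 0.0, "dz": 0.4, "rx": 0.0, "ry": 0.0, "rz": 0.0, "claw": 0}]
[{"dx": 0.0, "dy": 0.0, "dz": 0.4, "rx": 0.0, "ry": 0.0, "rz": 0.0, "claw": 0}]
[0.5107 0.2688 0.0504] [-180.      0.    166.82]
```

>>> step_arm([
  {"dx":0.0,"dy":0.0,"dz":-0.32,"rx":0.0,"ry":0.0,"rz":0.0,"claw":1},
  {"dx":0.0,"dy":0.0,"dz":-0.32,"rx":0.0,"ry":0.0,"rz":0.0,"claw":1},
  {"dx":-0.11,"dy":-0.4,"dz":-0.14,"rx":0.0,"ry":0.0,"rz":0.013,"claw":0},
  {"dx":-0.12,"dy":-0.4,"dz":-0.14,"rx":0.0,"ry":0.0,"rz":0.013,"claw":0},
  {"dx":-0.13,"dy":-0.4,"dz":-0.14,"rx":0.0,"ry":0.0,"rz":0.014,"claw":0},
  {"dx":-0.14,"dy":-0.39,"dz":-0.14,"rx":0.0,"ry":0.0,"rz":0.013,"claw":0},
  {"dx":-0.14,"dy":-0.39,"dz":-0.14,"rx":0.0,"ry":0.0,"rz":0.013,"claw":0},
  {"dx":0.32,"dy":-0.21,"dz":0.0,"rx":0.0,"ry":0.0,"rz":-0.078,"claw":0},
  {"dx":0.33,"dy":-0.17,"dz":0.0,"rx":0.0,"ry":0.0,"rz":-0.077,"claw":0},
  {"dx":0.36,"dy":-0.13,"dz":0.0,"rx":0.0,"ry":0.0,"rz":-0.078,"claw":0},
])

```text
time_s: 6.1
ee_pos: [0.3628, -0.0111, 0.2307]
eef_rot: [3.14, 0.0, 1.679]
force: [1.2, 0.1, 1.3]
grip_width: 0.0609
grip_force: 0.0
```

>>> step_arm([
  {"dx":0.37,"dy":-0.08,"dz":0.0,"rx":0.0,"ry":0.0,"rz":-0.078,"claw":0},
  {"dx":0.38,"dy":-0.03,"dz":0.0,"rx":0.0,"ry":0.0,"rz":-0.078,"claw":0},
  {"dx":0.2,"dy":0.33,"dz":0.14,"rx":0.0,"ry":0.0,"rz":-0.09,"claw":0},
  {"dx":0.14,"dy":0.36,"dz":0.15,"rx":0.0,"ry":0.0,"rz":-0.09,"claw":0},
  {"dx":0.1,"dy":0.37,"dz":0.14,"rx":0.0,"ry":0.0,"rz":-0.09,"claw":0},
  {"dx":0.04,"dy":0.38,"dz":0.14,"rx":0.0,"ry":0.0,"rz":-0.09,"claw":0},
  {"dx":-0.01,"dy":0.39,"dz":0.15,"rx":0.0,"ry":0.0,"rz":-0.091,"claw":0},
  {"dx":-0.06,"dy":0.38,"dz":0.14,"rx":0.0,"ry":0.0,"rz":-0.09,"claw":0},
  {"dx":-0.12,"dy":0.36,"dz":0.14,"rx":0.0,"ry":0.0,"rz":-0.09,"claw":0},
  {"dx":0.0,"dy":0.0,"dz":0,"rx":0.0,"ry":0.0,"rz":0.0,"claw":0},
])

```text
time_s: 7.1
ee_pos: [0.5111, 0.271, 0.1273]
eef_rot: [-3.14, -0.003, 2.918]
force: [0.9, -0.3, -0.8]
grip_width: 0.0942
grip_force: 0.0
```

Run:
```python
from plan import *
for n in ["top","scene"]:
    c=viewer.camera(n); W=pts(c); x,y,z=np.moveaxis(W,-1,0)
    m=(abs(z-.085)<.006)&(abs(x-.607)<.05)&(abs(y+.096)<.05); print(n,"lid",m.sum(),np.median(W[m],0))
    m=(abs(x-.505)<.05)&(abs(y-.265)<.04)&(z>.02)&(z<.045)
    p=W[m]; print("spacer",m.sum(),cv2.minAreaRect(p[:,:2].astype(np.float32)*1000)) if m.sum()>20 else print(m.sum())
o=telemetry.get_obs(); print(o["ee_pos"],np.degrees(o["eef_rot"]),o["qpos"])
plan([((.511,.269,.05),(180,0,166.8)),((.511,.269,.021),(180,0,166.8))],claw=0,v=.03)
```

```text
top lid 458 [ 0.60717106 -0.09450796  0.08195453]
0
scene lid 394 [ 0.60305372 -0.09559588  0.08028907]
spacer 240 ((507.9139404296875, 270.2622985839844), (37.76336669921875, 66.2970199584961), 79.98222351074219)
[0.51023829 0.26902333 0.12969255] [-1.79955373e+02 -6.03151011e-02  1.66791628e+02] [ 4.21706284e-01  4.49086928e-01  1.54220062e+00  2.18417909e-05
  1.15161446e+00 -9.18569780e-01]
[{"dx": 0.0, "dy": 0.0, "dz": 0.27, "rx": 0.0, "ry": 0.0, "rz": 0.0, "claw": 0}, {"dx": -0.01, "dy": 0.0, "dz": 0.26, "rx": 0.0, "ry": 0.0, "rz": 0.0, "claw": 0}, {"dx": 0.0, "dy": 0.0, "dz": 0.27, "rx": 0.0, "ry": -0.001, "rz": 0.0, "claw": 0}, {"dx": 0.0, "dy": 0.0, "dz": 0.29, "rx": 0.0, "ry": 0.0, "rz": 0.0, "claw": 0}]
[0.5111 0.2687 0.0207] [-1.7996e+02  3.0000e-02  1.6679e+02]
```

Lid is home (top at 82 mm). Grasp the spacer next.

>>> step_arm([
  {"dx":0.0,"dy":0.0,"dz":0.27,"rx":0.0,"ry":0.0,"rz":0.0,"claw":0},
  {"dx":-0.01,"dy":0.0,"dz":0.26,"rx":0.0,"ry":0.0,"rz":0.0,"claw":0},
  {"dx":0.0,"dy":0.0,"dz":0.27,"rx":0.0,"ry":0,"rz":0.0,"claw":0},
  {"dx":0.0,"dy":0.0,"dz":0.27,"rx":0.0,"ry":0.0,"rz":0.0,"claw":0},
  {"dx":0.0,"dy":0.0,"dz":0,"rx":0.0,"ry":0.0,"rz":0.0,"claw":0},
  {"dx":0.0,"dy":0.0,"dz":0,"rx":0.0,"ry":0.0,"rz":0.0,"claw":1},
  {"dx":0.0,"dy":0.0,"dz":0,"rx":0.0,"ry":0.0,"rz":0.0,"claw":1},
  {"dx":0.0,"dy":0.0,"dz":0,"rx":0.0,"ry":0.0,"rz":0.0,"claw":1},
  {"dx":0.0,"dy":0.0,"dz":0,"rx":0.0,"ry":0.0,"rz":0.0,"claw":1},
  {"dx":0.0,"dy":0.0,"dz":0,"rx":0.0,"ry":0.0,"rz":0.0,"claw":1},
], grip_force=40)

```text
time_s: 8.2
ee_pos: [0.5117, 0.2687, 0.024]
eef_rot: [3.141, 0.001, 2.912]
force: [0.3, -0.4, -0.2]
grip_width: 0.0576
grip_force: 0.0
```

>>> step_arm([
  {"dx":0.0,"dy":0.0,"dz":0,"rx":0.0,"ry":0.0,"rz":0.0,"claw":1},
  {"dx":0.0,"dy":0.0,"dz":0,"rx":0.0,"ry":0.0,"rz":0.0,"claw":1},
  {"dx":0.0,"dy":0.0,"dz":0,"rx":0.0,"ry":0.0,"rz":0.0,"claw":1},
  {"dx":0.0,"dy":0.0,"dz":0,"rx":0.0,"ry":0.0,"rz":0.0,"claw":1},
])

```text
time_s: 8.6
ee_pos: [0.5115, 0.2687, 0.0234]
eef_rot: [3.142, 0.0, 2.912]
force: [0.2, 0.1, -0.9]
grip_width: 0.03
grip_force: 40.0
```

Run:
```python
from plan import *
o=telemetry.get_obs(); print(o["grip_width"],o["grip_force"],o["ee_pos"],o["qpos"],o["force"])
```

```text
0.02997821729355958 39.999888092279434 [0.51150799 0.26870361 0.02343799] [ 4.20305288e-01  5.95455678e-01  1.60128447e+00  7.46273265e-06
  9.44831288e-01 -9.20594349e-01] [ 0.16539019  0.05002746 -0.94079938]
```

>>> step_arm([
  {"dx":0.0,"dy":0.0,"dz":-0.2,"rx":0.0,"ry":0.0,"rz":0.0,"claw":1},
  {"dx":0.0,"dy":0.0,"dz":-0.4,"rx":0.0,"ry":0.0,"rz":0.0,"claw":1},
  {"dx":0.0,"dy":0.0,"dz":-0.4,"rx":0.0,"ry":0.0,"rz":0.0,"claw":1},
  {"dx":0.0,"dy":0.0,"dz":-0.4,"rx":0.0,"ry":0.0,"rz":0.0,"claw":1},
  {"dx":0.0,"dy":0.0,"dz":-0.4,"rx":0.0,"ry":0.0,"rz":0.0,"claw":1},
  {"dx":0,"dy":0,"dz":-0.2,"rx":0.0,"ry":-0.08,"rz":0.0,"claw":1},
  {"dx":0,"dy":0,"dz":0,"rx":0.0,"ry":-0.08,"rz":0.0,"claw":1},
  {"dx":0,"dy":0,"dz":0,"rx":0.0,"ry":-0.08,"rz":0.0,"claw":1},
  {"dx":0,"dy":0,"dz":0,"rx":0.0,"ry":-0.08,"rz":0.0,"claw":1},
  {"dx":0.0,"dy":0.0,"dz":0,"rx":0.0,"ry":0,"rz":0.0,"claw":1},
])

```text
time_s: 9.6
ee_pos: [0.5097, 0.269, 0.2225]
eef_rot: [-3.14, 0.503, 2.915]
force: [-0.0, -0.2, -1.6]
grip_width: 0.0298
grip_force: 40.0
```

```bash
cat > kin.py <<'E'
from plan import *
from scipy.optimize import least_squares
LO=np.array([-3.03,-.79,.23,-1.04,0,-2.55]); HI=np.array([3.03,2.21,2.52,4.18,3.07,2.55])
def fk(q,k,full=False):
    h,L1,L2,T,r0,s4,off=k
    R1=R.from_euler("z",q[0]); A=R1*R.from_euler("y",q[1]); B=A*R.from_euler("y",q[2])
    C=B*R.from_euler("z",s4*q[3])*R.from_euler("y",q[4])
    E=C*R.from_euler("z",q[5]*1.0+np.pi/2*off)
    p1=np.array([0,0,h])+R1.apply([r0,0,0]); p2=p1+A.apply([0,0,L1]); p3=p2+B.apply([0,0,L2]); p4=p3+C.apply([0,0,T])
    return (p4,E,p2,p3) if full else (p4,E)
E
python3 - <<'E'
from kin import *
o=telemetry.get_obs(); print(o["grip_width"],o["grip_force"],o["ee_pos"],o["force"],o["qpos"])
S=[([1.277410,.300471,1.521593,0,1.320694,-.066614],[.123602,.535678,.221881],[-3.140429,-.00006,2.914825]),
([.421706,.449087,1.542201,0,1.151614,-.918570],[.510238,.269023,.129693],list(np.radians([-179.955,-.0603,166.7916]))),
([.420305,.595456,1.601284,0,.944831,-.920594],[.511508,.268704,.023438],[3.142,0,2.912]),
(list(o["qpos"]),list(o["ee_pos"]),list(o["eef_rot"]))]
best=None
for off in(1,-1):
  for s4 in(1,-1):
    f=lambda x:np.concatenate([np.r_[fk(q,[*x,s4,off])[0]-p,.3*(R.from_euler("xyz",e).inv()*fk(q,[*x,s4,off])[1]).as_rotvec()] for q,p,e in S])
    r=least_squares(f,[.33,.377,.449,.35,0]); print(off,s4,r.x.round(4),r.cost,abs(r.fun).max())
json.dump(S,open("S.json","w"))
E
```

```text
0.029842268417781273 39.99979332089424 [0.50974335 0.26903081 0.22246207] [-0.0227086  -0.19861866 -1.61304199] [ 0.5753893   0.19765509  1.72470665 -0.45722752  0.90811267 -0.54026593]
1 1 [0.1849 0.3508 0.4622 0.1791 0.0039] 0.0021830967141964765 0.036958615202740894
1 -1 [ 0.1121  0.2423  0.5028 -0.0153  0.0235] 0.042759588911499564 0.18546840412896629
-1 1 [0.1849 0.3508 0.4622 0.1791 0.0039] 1.7786217723570847 0.9424777960769377
-1 -1 [ 0.1121  0.2423  0.5028 -0.0153  0.0235] 1.6396445814487035 0.942476386681998
```

```bash
cat > kin.py <<'E'
from plan import *
from scipy.optimize import least_squares
LO=np.array([-3.03,-.79,.23,-1.04,0,-2.55]); HI=np.array([3.03,2.21,2.52,4.18,3.07,2.55])
def fk(q,k,full=False):
    h,L1,L2,T,r0,a,b,y=k
    R1=R.from_euler("z",q[0]); A=R1*R.from_euler("y",q[1]); B=A*R.from_euler("y",q[2])
    C=B*R.from_euler("z",q[3])*R.from_euler("y",q[4]); E=C*R.from_euler("z",q[5]+np.pi/2)
    p1=np.array([0,0,h])+R1.apply([r0,0,0]); p2=p1+A.apply([0,0,L1]); p3=p2+B.apply([a,0,L2]); p4=p3+C.apply([b,y,T])
    return (p4,E,p2,p3) if full else (p4,E)
def res(x,S): return np.concatenate([np.r_[fk(q,x)[0]-p,.3*(R.from_euler("xyz",e).inv()*fk(q,x)[1]).as_rotvec()] for q,p,e in S])
E
python3 - <<'E'
from kin import *
S=json.load(open("S.json"))
for mask in ([0,0,0],[1,0,0],[0,1,0],[1,1,0],[1,1,1]):
    g=lambda x:np.r_[x[:5],np.array(mask)*x[5:]]
    r=least_squares(lambda x:np.r_[res(g(x),S),1e-4*(x-[.33,.377,.449,.2,0,0,0,0])],[.33,.377,.449,.2,0,0,0,0]); print(mask,g(r.x).round(4),r.fun[:24].reshape(-1,6).round(4)[[0,3]])
E
```

```text
[0, 0, 0] [0.1849 0.3508 0.4622 0.1791 0.0039 0.     0.     0.    ] [[ 0.037  -0.0042  0.0041 -0.      0.      0.    ]
 [-0.0005 -0.013  -0.0096 -0.     -0.      0.    ]]
[1, 0, 0] [ 0.169   0.2977  0.4626  0.1706 -0.0007 -0.0623  0.      0.    ] [[ 0.0357 -0.0085  0.0062 -0.      0.      0.    ]
 [ 0.0012 -0.0084 -0.0119 -0.     -0.      0.    ]]
[0, 1, 0] [ 0.2036  0.3457  0.4485  0.2028 -0.0407  0.     -0.058   0.    ] [[ 0.0365 -0.0056 -0.0025 -0.      0.      0.    ]
 [-0.0017 -0.0049  0.0023 -0.     -0.      0.    ]]
[1, 1, 0] [ 0.1874  0.2913  0.4488  0.1942 -0.0456 -0.0637 -0.0583  0.    ] [[ 0.0352 -0.0099 -0.0004 -0.      0.      0.    ]
 [-0.     -0.0001  0.0001 -0.     -0.      0.    ]]
[1, 1, 1] [ 0.2479  0.4242  0.4477  0.2802 -0.048   0.0409 -0.0479  0.0366] [[-0.  0.  0. -0.  0.  0.]
 [ 0.  0. -0. -0. -0.  0.]]
```

```bash
sed -i 's/Rt=R.from_euler("xyz",E,degrees=True)/Rt=E if isinstance(E,R) else R.from_euler("xyz",E,degrees=True)/; s/r=R.from_euler("xyz",pose\[1\],degrees=True)/r=pose[1]/' plan.py
cat >> plan.py <<'E'
def G(phi,tilt=90,flip=False,roll=0):
    """tilt 0: down, 90: horizontal pointing at azimuth phi; bar in the vertical plane"""
    r=R.from_euler("z",phi,degrees=True)*R.from_euler("y",-tilt,degrees=True)*R.from_matrix([[-1,0,0],[0,1,0],[0,0,-1]])
    return r*R.from_euler("z",180,degrees=True) if flip else r
E
python3 - <<'E'
from plan import *
o=telemetry.get_obs(); print(G(-13.2,28.8).as_euler("xyz"),o["eef_rot"])
plan([((.40,.15,.24),G(40,28.8))],claw=1)
E
```

```text
[3.14159265 0.50265482 2.91120919] [-3.13983282  0.50335842  2.91468741]
[{"dx": 0.09, "dy": -0.2, "dz": -0.08, "rx": -0.041, "ry": 0.0, "rz": -0.074, "claw": 1}, {"dx": 0.11, "dy": -0.19, "dz": -0.09, "rx": -0.04, "ry": 0.0, "rz": -0.073, "claw": 1}, {"dx": 0.13, "dy": -0.16, "dz": -0.1, "rx": -0.041, "ry": 0.0, "rz": -0.074, "claw": 1}, {"dx": 0.15, "dy": -0.14, "dz": -0.11, "rx": -0.041, "ry": 0.0, "rz": -0.074, "claw": 1}, {"dx": 0.16, "dy": -0.12, "dz": -0.11, "rx": -0.041, "ry": 0.0, "rz": -0.074, "claw": 1}, {"dx": 0.18, "dy": -0.09, "dz": -0.13, "rx": -0.04, "ry": 0.0, "rz": -0.073, "claw": 1}, {"dx": 0.18, "dy": -0.06, "dz": -0.13, "rx": -0.041, "ry": 0.0, "rz": -0.074, "claw": 1}]
[0.4001 0.1496 0.2401] [ 179.99   28.8  -140.  ]
```

>>> step_arm([
  {"dx":0.09,"dy":-0.2,"dz":-0.08,"rx":-0.041,"ry":0.0,"rz":-0.074,"claw":1},
  {"dx":0.11,"dy":-0.19,"dz":-0.09,"rx":-0.04,"ry":0.0,"rz":-0.073,"claw":1},
  {"dx":0.13,"dy":-0.16,"dz":-0.1,"rx":-0.041,"ry":0.0,"rz":-0.074,"claw":1},
  {"dx":0.15,"dy":-0.14,"dz":-0.11,"rx":-0.041,"ry":0.0,"rz":-0.074,"claw":1},
  {"dx":0.16,"dy":-0.12,"dz":-0.11,"rx":-0.041,"ry":0.0,"rz":-0.074,"claw":1},
  {"dx":0.18,"dy":-0.09,"dz":-0.13,"rx":-0.04,"ry":0.0,"rz":-0.073,"claw":1},
  {"dx":0.18,"dy":-0.06,"dz":-0.13,"rx":-0.041,"ry":0.0,"rz":-0.074,"claw":1},
  {"dx":0,"dy":0,"dz":0,"rx":0,"ry":0.0,"rz":0,"claw":1},
])

```text
time_s: 10.4
ee_pos: [0.4137, 0.1668, 0.2393]
eef_rot: [3.137, 0.494, -2.576]
force: [0.3, 0.2, -0.9]
grip_width: 0.0297
grip_force: 40.0
```

```bash
cat > kin.py <<'E'
from plan import *
from scipy.optimize import least_squares
LO=np.array([-3.03,-.79,.23,-1.04,0,-2.55]); HI=np.array([3.03,2.21,2.52,4.18,3.07,2.55])
K0=np.array([.25,.377,.449,.25,0,0,0,0,.03])
def fk(q,k,full=False):
    h,L1,L2,T,r0,a,b,y,y1=k
    R1=R.from_euler("z",q[0]); A=R1*R.from_euler("y",q[1]); B=A*R.from_euler("y",q[2])
    C=B*R.from_euler("z",q[3])*R.from_euler("y",q[4]); E=C*R.from_euler("z",q[5]+np.pi/2)
    p1=np.array([0,0,h])+R1.apply([r0,0,0]); p2=p1+A.apply([0,y1,L1]); p3=p2+B.apply([a,0,L2]); p4=p3+C.apply([b,y,T])
    return (p4,E,p2,p3) if full else (p4,E)
def res(x,S): return np.concatenate([np.r_[fk(q,x)[0]-p,.3*(R.from_euler("xyz",e).inv()*fk(q,x)[1]).as_rotvec()] for q,p,e in S])
def fit(S): 
    r=least_squares(lambda x:np.r_[res(x,S),3e-4*(x-K0)],K0); return r.x,r.fun[:6*len(S)].reshape(-1,6)
def ik(p,E,k,q0=None):
    best=None; rng=np.random.default_rng(0)
    for i in range(40 if q0 is None else 1):
        s=rng.uniform(LO,HI) if q0 is None else q0
        r=least_squares(lambda q:np.r_[fk(q,k)[0]-p,.3*(E.inv()*fk(q,k)[1]).as_rotvec()],np.clip(s,LO+1e-3,HI-1e-3),bounds=(LO,HI))
        if best is None or r.cost<best.cost-1e-9: best=r
    return best.x,np.sqrt(2*best.cost)
E
python3 - <<'E'
from kin import *
o=telemetry.get_obs(); S=json.load(open("S.json")); S.append((list(o["qpos"]),list(o["ee_pos"]),list(o["eef_rot"]))); json.dump(S,open("S.json","w"))
print(o["qpos"].round(3),o["ee_pos"],o["force"])
k,f=fit(S); print(k.round(4),abs(f).max(0).round(4)); json.dump(list(k),open("k.json","w"))
for fl in(0,1):
  for phi in(-20,20,50,70,90):
    q,c=ik(np.array([.548,.03,.21]),G(phi,90,fl),k); print(fl,phi,q.round(2),round(c,4), fk(q,k,True)[3].round(3))
E
```

```text
[ 0.202 -0.208  2.085  0.24   0.815 -2.061] [0.4136902  0.1668494  0.23925879] [ 0.29808235  0.21637199 -0.87853746]
[0.2212 0.4242 0.4475 0.2536 0.     0.0409 0.     0.     0.0366] [0.     0.     0.     0.0001 0.     0.0001]
0 -20 [0.25 0.35 2.28 3.81 1.15 1.26] 0.0 [0.31  0.117 0.21 ]
0 20 [-0.3   0.33  2.32  2.43  1.18  1.89] 0.0 [ 0.31  -0.057  0.21 ]
0 50 [-0.49  0.47  2.06  1.74  1.45  2.18] 0.0 [ 0.385 -0.164  0.21 ]
0 70 [-0.5   0.6   1.82  1.46  1.67  2.29] 0.0 [ 0.461 -0.208  0.21 ]
0 90 [-0.45  0.73  1.57  1.26  1.9   2.36] 0.0 [ 0.548 -0.224  0.21 ]
1 -20 [ 0.25  0.35  2.28  3.81  1.15 -1.88] 0.0 [0.31  0.117 0.21 ]
1 20 [-0.3   0.33  2.32  2.43  1.18 -1.26] 0.0 [ 0.31  -0.057  0.21 ]
1 50 [-0.49  0.47  2.06  1.74  1.45 -0.97] 0.0 [ 0.385 -0.164  0.21 ]
1 70 [-0.5   0.6   1.82  1.46  1.67 -0.85] 0.0 [ 0.461 -0.208  0.21 ]
1 90 [-0.45  0.73  1.57  1.26  1.9  -0.78] 0.0 [ 0.548 -0.224  0.21 ]
```

```bash
cat >> kin.py <<'E'
def jplan(q0,q1,k,w=7.5,v=.04):
    n=1
    while True:
        F=[fk(q0+(q1-q0)*i/n,k,True) for i in range(n+1)]
        if all(np.linalg.norm(F[i+1][0]-F[i][0])<v and np.degrees((F[i].__getitem__(1).inv()*F[i+1][1]).magnitude())<w for i in range(n)): break
        n+=1
    print(n,"TCP/wrist/elbow:"); [print(F[i][0].round(2),F[i][3].round(2),F[i][2].round(2),F[i][1].as_matrix()[:,2].round(1)) for i in range(0,n+1,3)]
    return [(f[0],f[1]) for f in F[1:]]
E
python3 - <<'E'
from kin import *
k=json.load(open("k.json")); o=telemetry.get_obs()
qa=o["qpos"]
q,c=ik(np.array([.45,-.06,.175]),G(50,90,True),k,[-.5,.4,2.1,1.74,1.45,-1]); print(q.round(3),c)
plan(jplan(qa,q,k),claw=1,w=8.4)
E
```

```text
[-0.821  0.516  2.141  1.462  1.628 -1.09 ] 1.8727672344137275e-11
25 TCP/wrist/elbow:
[0.41 0.17 0.24] [0.31 0.1  0.46] [-0.09  0.02  0.64] [ 0.4  0.3 -0.9]
[0.41 0.14 0.2 ] [0.34 0.06 0.43] [-0.05  0.03  0.64] [ 0.3  0.3 -0.9]
[0.4  0.13 0.17] [0.36 0.02 0.4 ] [-0.01  0.04  0.65] [ 0.1  0.4 -0.9]
[0.39 0.12 0.15] [ 0.37 -0.03  0.36] [0.03 0.03 0.64] [ 0.1  0.6 -0.8]
[0.4  0.1  0.15] [ 0.38 -0.07  0.33] [0.07 0.02 0.64] [ 0.1  0.7 -0.7]
[0.41 0.08 0.15] [ 0.37 -0.12  0.29] [ 0.1  -0.    0.63] [ 0.1  0.8 -0.6]
[0.42 0.06 0.15] [ 0.35 -0.17  0.26] [ 0.13 -0.04  0.62] [ 0.3  0.9 -0.4]
[0.44 0.01 0.16] [ 0.33 -0.21  0.22] [ 0.15 -0.07  0.61] [ 0.4  0.9 -0.2]
[ 0.45 -0.04  0.17] [ 0.3  -0.24  0.19] [ 0.17 -0.11  0.6 ] [ 0.6  0.8 -0.1]
[{"dx": 0.13, "dy": -0.06, "dz": 0.1, "rx": -0.024, "ry": 0.025, "rz": 0.073, "claw": 1}, {"dx": 0.1, "dy": -0.06, "dz": 0.09, "rx": -0.023, "ry": 0.025, "rz": 0.073, "claw": 1}, {"dx": 0.1, "dy": -0.07, "dz": 0.08, "rx": -0.024, "ry": 0.023, "rz": 0.073, "claw": 1}, {"dx": 0.07, "dy": -0.07, "dz": 0.07, "rx": -0.025, "ry": 0.022, "rz": 0.074, "claw": 1}, {
[... 1248 characters left out ...]
0.06, "claw": 1}, {"dx": -0.05, "dy": 0.07, "dz": -0.1, "rx": -0.043, "ry": 0.024, "rz": 0.057, "claw": 1}, {"dx": -0.05, "dy": 0.08, "dz": -0.11, "rx": -0.043, "ry": 0.026, "rz": 0.055, "claw": 1}]
[{"dx": -0.04, "dy": 0.1, "dz": -0.13, "rx": -0.044, "ry": 0.027, "rz": 0.053, "claw": 1}, {"dx": -0.03, "dy": 0.11, "dz": -0.13, "rx": -0.044, "ry": 0.029, "rz": 0.051, "claw": 1}, {"dx": -0.01, "dy": 0.12, "dz": -0.14, "rx": -0.044, "ry": 0.03, "rz": 0.048, "claw": 1}, {"dx": -0.01, "dy": 0.13, "dz": -0.15, "rx": -0.045, "ry": 0.033, "rz": 0.047, "claw": 1}, {"dx": 0.01, "dy": 0.14, "dz": -0.16, "rx": -0.044, "ry": 0.034, "rz": 0.044, "claw": 1}]
[ 0.4498 -0.0603  0.1749] [-74.97 -89.96 -55.06]
```

>>> step_arm([
  {"dx":0.13,"dy":-0.06,"dz":0.1,"rx":-0.024,"ry":0.025,"rz":0.073,"claw":1},
  {"dx":0.1,"dy":-0.06,"dz":0.09,"rx":-0.023,"ry":0.025,"rz":0.073,"claw":1},
  {"dx":0.1,"dy":-0.07,"dz":0.08,"rx":-0.024,"ry":0.023,"rz":0.073,"claw":1},
  {"dx":0.07,"dy":-0.07,"dz":0.07,"rx":-0.025,"ry":0.022,"rz":0.074,"claw":1},
  {"dx":0.06,"dy":-0.08,"dz":0.07,"rx":-0.026,"ry":0.022,"rz":0.073,"claw":1},
  {"dx":0.04,"dy":-0.07,"dz":0.05,"rx":-0.026,"ry":0.02,"rz":0.073,"claw":1},
  {"dx":0.02,"dy":-0.07,"dz":0.04,"rx":-0.027,"ry":0.019,"rz":0.073,"claw":1},
  {"dx":0.01,"dy":-0.07,"dz":0.03,"rx":-0.029,"ry":0.02,"rz":0.073,"claw":1},
  {"dx":-0.01,"dy":-0.06,"dz":0.01,"rx":-0.03,"ry":0.018,"rz":0.072,"claw":1},
  {"dx":-0.02,"dy":-0.05,"dz":0.01,"rx":-0.031,"ry":0.018,"rz":0.07,"claw":1},
])

```text
time_s: 11.4
ee_pos: [0.3948, 0.1122, 0.1488]
eef_rot: [2.52, -0.222, 2.718]
force: [1.2, 0.5, -1.7]
grip_width: 0.0297
grip_force: 40.0
```

>>> step_arm([
  {"dx":-0.03,"dy":-0.04,"dz":-0.01,"rx":-0.033,"ry":0.019,"rz":0.07,"claw":1},
  {"dx":-0.04,"dy":-0.03,"dz":-0.02,"rx":-0.034,"ry":0.018,"rz":0.069,"claw":1},
  {"dx":-0.04,"dy":-0.01,"dz":-0.03,"rx":-0.035,"ry":0.018,"rz":0.068,"claw":1},
  {"dx":-0.06,"dy":-0.01,"dz":-0.05,"rx":-0.037,"ry":0.02,"rz":0.066,"claw":1},
  {"dx":-0.06,"dy":0.02,"dz":-0.05,"rx":-0.038,"ry":0.019,"rz":0.064,"claw":1},
  {"dx":-0.06,"dy":0.02,"dz":-0.07,"rx":-0.039,"ry":0.021,"rz":0.063,"claw":1},
  {"dx":-0.05,"dy":0.04,"dz":-0.08,"rx":-0.041,"ry":0.021,"rz":0.061,"claw":1},
  {"dx":-0.06,"dy":0.06,"dz":-0.1,"rx":-0.041,"ry":0.023,"rz":0.06,"claw":1},
  {"dx":-0.05,"dy":0.07,"dz":-0.1,"rx":-0.043,"ry":0.024,"rz":0.057,"claw":1},
  {"dx":-0.05,"dy":0.08,"dz":-0.11,"rx":-0.043,"ry":0.026,"rz":0.055,"claw":1},
])

```text
time_s: 12.4
ee_pos: [0.4319, 0.0295, 0.1589]
eef_rot: [2.311, -1.13, 2.051]
force: [-0.2, 0.1, -1.5]
grip_width: 0.0296
grip_force: 40.0
```

>>> step_arm([
  {"dx":-0.04,"dy":0.1,"dz":-0.13,"rx":-0.044,"ry":0.027,"rz":0.053,"claw":1},
  {"dx":-0.03,"dy":0.11,"dz":-0.13,"rx":-0.044,"ry":0.029,"rz":0.051,"claw":1},
  {"dx":-0.01,"dy":0.12,"dz":-0.14,"rx":-0.044,"ry":0.03,"rz":0.048,"claw":1},
  {"dx":-0.01,"dy":0.13,"dz":-0.15,"rx":-0.045,"ry":0.033,"rz":0.047,"claw":1},
  {"dx":0.01,"dy":0.14,"dz":-0.16,"rx":-0.044,"ry":0.034,"rz":0.044,"claw":1},
  {"dx":0,"dy":0,"dz":0,"rx":0,"ry":0,"rz":0,"claw":1},
])

```text
time_s: 13.0
ee_pos: [0.4495, -0.0615, 0.1736]
eef_rot: [-1.408, -1.566, -0.87]
force: [0.5, 0.6, -2.0]
grip_width: 0.0301
grip_force: 40.0
```

Run:
```python
from kin import *
o=telemetry.get_obs(); print(o["ee_pos"],R.from_euler("xyz",o["eef_rot"]).as_matrix().round(3),o["qpos"].round(2),o["grip_width"],o["force"])
plan([((.5426,.0236,.175),G(50,90,True))],claw=1,v=.03)
```

```text
[ 0.44947928 -0.06152182  0.17356777] [[ 0.003  0.761  0.649]
 [-0.003 -0.649  0.761]
 [ 1.    -0.004  0.001]] [-0.83  0.52  2.14  1.47  1.63 -1.09] 0.03008266697334496 [ 0.50719883  0.62273585 -2.02947072]
[{"dx": 0.0, "dy": 0.03, "dz": 0.25, "rx": 0.001, "ry": 0.0, "rz": -0.001, "claw": 1}, {"dx": 0.01, "dy": 0.03, "dz": 0.25, "rx": 0.001, "ry": 0.0, "rz": 0.0, "claw": 1}, {"dx": 0.0, "dy": 0.03, "dz": 0.25, "rx": 0.001, "ry": 0.0, "rz": -0.001, "claw": 1}, {"dx": 0.0, "dy": 0.04, "dz": 0.25, "rx": 0.001, "ry": 0.0, "rz": 0.0, "claw": 1}, {"dx": 0.0, "dy": 0.03, "dz": 0.25, "rx": 0.001, "ry": 0.0, "rz": -0.001, "claw": 1}]
[0.5425 0.0235 0.1746] [  20.41  -89.95 -150.44]
```

Move under the nozzle with a margin, then check with the cameras.

>>> step_arm([
  {"dx":0.0,"dy":0.03,"dz":0.25,"rx":0,"ry":0.0,"rz":0,"claw":1},
  {"dx":0.01,"dy":0.03,"dz":0.25,"rx":0,"ry":0.0,"rz":0.0,"claw":1},
  {"dx":0.0,"dy":0.03,"dz":0.25,"rx":0,"ry":0.0,"rz":0,"claw":1},
  {"dx":0.0,"dy":0.04,"dz":0.25,"rx":0,"ry":0.0,"rz":0.0,"claw":1},
  {"dx":0.0,"dy":0.03,"dz":0.25,"rx":0,"ry":0.0,"rz":0,"claw":1},
  {"dx":0,"dy":0,"dz":0,"rx":0,"ry":0,"rz":0,"claw":1},
])

```text
time_s: 13.6
ee_pos: [0.5432, 0.0279, 0.1752]
eef_rot: [2.312, -1.569, 1.702]
force: [-0.7, -0.5, -1.9]
grip_width: 0.0297
grip_force: 40.0
```

Run:
```python
from kin import *
o=telemetry.get_obs(); p=np.array(o["ee_pos"]); M=R.from_euler("xyz",o["eef_rot"]).as_matrix(); print(p,M.round(3))
bc=p+.0084*M[:,2]; print("bar centre exp",bc)
ims=[]
for n in ["scene","top"]:
    c=viewer.camera(n); W=pts(c)
    pr=lambda X:(lambda v:(v[:2]/v[2]*[c["fx"],c["fy"]]+[c["cx"],c["cy"]]))(np.array(c["R"])@X+np.array(c["t"]))
    for nm,X in dict(tip=[.548,.03,.23],btop=bc+[0,0,.032],bbot=bc-[0,0,.032]).items(): print(n,nm,pr(np.array(X)).round(1))
    u,v=pr(bc+np.array([0,0,.03])).astype(int); k=c["img"][v-40:v+40,u-40:u+40]; ims.append(cv2.resize(k,(400,400),interpolation=cv2.INTER_NEAREST)); print("crop origin",u-40,v-40)
    x,y,z=np.moveaxis(W,-1,0)
    m=(np.hypot(x-.548,y-.03)<.04)&(z>.135)&(z<.22); q=W[m]; print(m.sum(),np.percentile(q,98,axis=0) if m.sum() else 0)
    m=(np.hypot(x-.548,y-.03)<.012)&(z>.22)&(z<.29); q=W[m]; print("noz",m.sum(),np.median(q,0) if m.sum() else 0)
cv2.imwrite("pics/b.png",np.hstack(ims)[...,::-1])
```

```text
[0.54320177 0.02786596 0.17523635] [[-0.     0.766  0.643]
 [ 0.002 -0.643  0.766]
 [ 1.     0.002 -0.002]]
bar centre exp [0.54860187 0.03430015 0.17522336]
scene tip [321.1 199.8]
scene btop [319.7 209.6]
scene bbot [319.9 237.8]
crop origin 279 170
0 0
noz 11 [0.54651861 0.02559574 0.28621944]
top tip [315.4 223.9]
top btop [313.6 227. ]
top bbot [313.7 235.5]
crop origin 273 187
395 [0.5647685  0.05292259 0.20834833]
noz 21 [0.54645862 0.03085679 0.25245508]
```

View pics/b.png

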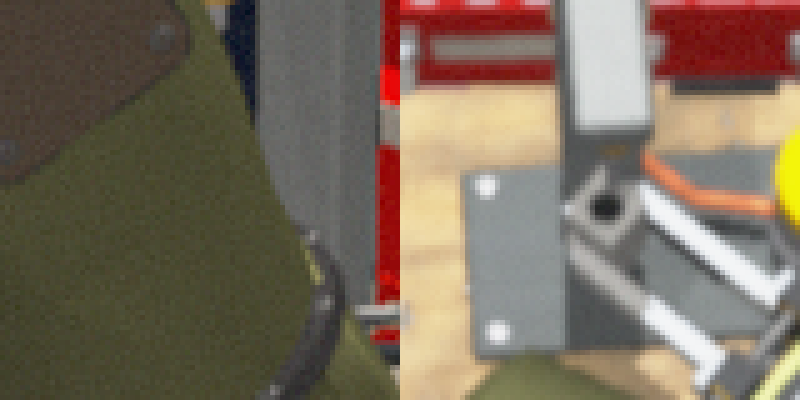

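The scene view is blocked by the robot's arm. The top view shows the bore at about (314, 228) px, roughly 1.4 px nearer the robot than expected. I'll measure the bar's top face from depth.

Run:
```python
from kin import *
o=telemetry.get_obs(); p=np.array(o["ee_pos"]); M=R.from_euler("xyz",o["eef_rot"]).as_matrix(); print(p)
bc=p+.0084*M[:,2]; A=[];N=[];B=[]
for i in range(4):
    c=viewer.camera("top"); W=pts(c); x,y,z=np.moveaxis(W,-1,0)
    m=(np.hypot(x-bc[0],y-bc[1])<.026)&(z>.198)&(z<.216); q=W[m]
    A.append([*np.add(cv2.minAreaRect(q[:,:2].astype(np.float32))[0],0),*cv2.minAreaRect(q[:,:2].astype(np.float32)*1000)[1],np.median(q[:,2]),m.sum()])
    m=(np.hypot(x-.548,y-.03)<.012)&(z>.228)&(z<.29); N.append(np.r_[np.mean(W[m],0),m.sum()])
    g=cv2.cvtColor(c["img"],cv2.COLOR_RGB2GRAY)[218:238,304:324]; mm=g<60; vv,uu=np.nonzero(mm); B.append([uu.mean()+304,vv.mean()+218,mm.sum()])
print("cam",-np.array(c["R"]).T@c["t"]); print(np.array(A).round(4)); print(np.array(N).round(4)); print(np.array(B).round(2)); print(bc)
pr=lambda X:(lambda v:(v[:2]/v[2]*[c["fx"],c["fy"]]+[c["cx"],c["cy"]]))(np.array(c["R"])@X+np.array(c["t"]))
print(pr(bc+[0,0,.032]),pr(bc+[.01,0,.032]),pr(bc+[0,.01,.032]))
```

```text
[0.54195202 0.02631585 0.17499271]
cam [0.11635059 0.03376921 1.4043475 ]
[[5.46500e-01 3.28000e-02 3.05908e+01 3.11275e+01 2.04400e-01 1.45000e+02]
 [5.46900e-01 3.26000e-02 3.10307e+01 3.09927e+01 2.04700e-01 1.43000e+02]
 [5.46300e-01 3.21000e-02 3.17680e+01 3.20904e+01 2.04500e-01 1.44000e+02]
 [5.45900e-01 3.20000e-02 3.12120e+01 3.13667e+01 2.03700e-01 1.42000e+02]]
[[ 0.5469  0.0309  0.253  21.    ]
 [ 0.5466  0.0306  0.2547 19.    ]
 [ 0.5467  0.0309  0.2533 21.    ]
 [ 0.5469  0.0309  0.2528 21.    ]]
[[314.13 228.2   15.  ]
 [314.33 228.27  15.  ]
 [314.5  228.29  14.  ]
 [314.5  228.29  14.  ]]
[0.54736419 0.03273988 0.17497909]
[314.26249377 227.45868507] [314.21270763 223.60197695] [310.15393349 227.50958793]
```

>>> step_arm([
  {"dx":0,"dy":0.03,"dz":0,"rx":0,"ry":0,"rz":0,"claw":1},
  {"dx":0.1,"dy":0,"dz":0,"rx":0,"ry":0,"rz":0,"claw":1},
  {"dx":0.08,"dy":0,"dz":0,"rx":0,"ry":0,"rz":0,"claw":1},
  {"dx":0.04,"dy":0,"dz":0,"rx":0,"ry":0,"rz":0,"claw":1},
  {"dx":0.03,"dy":0,"dz":0,"rx":0,"ry":0,"rz":0,"claw":1},
  {"dx":0,"dy":0,"dz":0,"rx":0,"ry":0,"rz":0,"claw":1},
  {"dx":0,"dy":0,"dz":0,"rx":0,"ry":0,"rz":0,"claw":1},
])

```text
time_s: 14.6
ee_pos: [0.5441, 0.0236, 0.1999]
eef_rot: [-2.964, -1.569, 0.69]
force: [0.4, -0.4, -0.9]
grip_width: 0.0295
grip_force: 40.0
```

>>> step_arm([
  {"dx":0.02,"dy":0,"dz":0,"rx":0,"ry":0,"rz":0,"claw":1},
  {"dx":0.02,"dy":0,"dz":0,"rx":0,"ry":0,"rz":0,"claw":1},
  {"dx":0,"dy":0,"dz":0,"rx":0,"ry":0,"rz":0,"claw":1},
  {"dx":0,"dy":0,"dz":0,"rx":0,"ry":0,"rz":0,"claw":1},
])

```text
time_s: 15.0
ee_pos: [0.5441, 0.0236, 0.2039]
eef_rot: [-2.9, -1.57, 0.627]
force: [-1.2, -0.5, -1.9]
grip_width: 0.0295
grip_force: 40.0
```

>>> step_arm([
  {"dx":0.015,"dy":0,"dz":0,"rx":0,"ry":0,"rz":0,"claw":1},
  {"dx":0.015,"dy":0,"dz":0,"rx":0,"ry":0,"rz":0,"claw":1},
  {"dx":0,"dy":0,"dz":0,"rx":0,"ry":0,"rz":0,"claw":1},
])

```text
time_s: 15.3
ee_pos: [0.5438, 0.0236, 0.2046]
eef_rot: [-2.65, -1.563, 0.376]
force: [2.6, -2.2, -25.7]
grip_width: 0.0295
grip_force: 40.0
```

>>> step_arm([
  {"dx":-0.03,"dy":0,"dz":0,"rx":0,"ry":0,"rz":0,"claw":1},
  {"dx":-0.1,"dy":0,"dz":0,"rx":0,"ry":0,"rz":0,"claw":1},
  {"dx":-0.14,"dy":0,"dz":0,"rx":0,"ry":0,"rz":0,"claw":1},
  {"dx":-0.13,"dy":0,"dz":0,"rx":0,"ry":0,"rz":0,"claw":1},
  {"dx":0,"dy":0,"dz":0,"rx":0,"ry":0,"rz":0,"claw":1},
  {"dx":0,"dy":0,"dz":0,"rx":0,"ry":0,"rz":0,"claw":1},
])

```text
time_s: 15.9
ee_pos: [0.5443, 0.0235, 0.1674]
eef_rot: [0.251, -1.571, -2.525]
force: [-0.2, 0.6, -0.6]
grip_width: 0.0296
grip_force: 40.0
```

Run:
```python
from kin import *
o=telemetry.get_obs(); p=np.array(o["ee_pos"]); M=R.from_euler("xyz",o["eef_rot"]).as_matrix(); print(p,M.round(3),o["qpos"].round(2),o["force"].round(1))
bc=p+.0084*M[:,2]
for i in range(3):
    c=viewer.camera("top"); W=pts(c); x,y,z=np.moveaxis(W,-1,0)
    m=(np.hypot(x-bc[0],y-bc[1])<.026)&(abs(z-bc[2]-.03)<.01); q=W[m]
    print(np.round(cv2.minAreaRect(q[:,:2].astype(np.float32)*1000)[:2],1).tolist(),np.median(q[:,2]).round(4),bc.round(4))
```

```text
[0.54429374 0.0234904  0.1674209 ] [[-0.     0.763  0.646]
 [-0.    -0.646  0.763]
 [ 1.     0.     0.   ]] [-0.51  0.57  2.05  1.74  1.48 -1.06] [-0.2  0.6 -0.6]
[[549.2, 30.5], [30.8, 31.9]] 0.196 [0.5497 0.0299 0.1674]
[[548.2, 30.7], [31.3, 31.5]] 0.1967 [0.5497 0.0299 0.1674]
[[549.4, 30.0], [31.1, 31.1]] 0.1963 [0.5497 0.0299 0.1674]
```

>>> step_arm([
  {"dx":0,"dy":0,"dz":0,"rx":0,"ry":0,"rz":0.05,"claw":1},
  {"dx":0,"dy":0,"dz":0,"rx":0,"ry":0,"rz":0.09,"claw":1},
  {"dx":0,"dy":0,"dz":0,"rx":0,"ry":0,"rz":0.09,"claw":1},
  {"dx":0,"dy":0,"dz":0,"rx":0,"ry":0,"rz":0.09,"claw":1},
  {"dx":0,"dy":0,"dz":0,"rx":0,"ry":0,"rz":0.09,"claw":1},
  {"dx":0,"dy":0,"dz":0,"rx":0,"ry":0,"rz":0.09,"claw":1},
  {"dx":0,"dy":0,"dz":0,"rx":0,"ry":0,"rz":0.09,"claw":1},
  {"dx":0,"dy":0,"dz":0,"rx":0,"ry":0,"rz":0.09,"claw":1},
  {"dx":0,"dy":0,"dz":0,"rx":0,"ry":0,"rz":0.09,"claw":1},
  {"dx":0,"dy":0,"dz":0,"rx":0,"ry":0,"rz":0.09,"claw":1},
])

```text
time_s: 17.05
ee_pos: [0.5442, 0.0235, 0.1676]
eef_rot: [-1.572, -0.215, -0.703]
force: [1.2, -1.2, -1.7]
grip_width: 0.0297
grip_force: 40.0
```

>>> step_arm([
  {"dx":0,"dy":0,"dz":0,"rx":0,"ry":0,"rz":0.09,"claw":1},
  {"dx":0,"dy":0,"dz":0,"rx":0,"ry":0,"rz":0.09,"claw":1},
  {"dx":0,"dy":0,"dz":0,"rx":0,"ry":0,"rz":0.09,"claw":1},
  {"dx":0,"dy":0,"dz":0,"rx":0,"ry":0,"rz":0.09,"claw":1},
  {"dx":0,"dy":0,"dz":0,"rx":0,"ry":0,"rz":0.09,"claw":1},
  {"dx":0,"dy":0,"dz":0,"rx":0,"ry":0,"rz":0.09,"claw":1},
  {"dx":0,"dy":0,"dz":0,"rx":0,"ry":0,"rz":0.09,"claw":1},
  {"dx":0,"dy":0,"dz":0,"rx":0,"ry":0,"rz":0.09,"claw":1},
  {"dx":0,"dy":0,"dz":0,"rx":0,"ry":0,"rz":0.09,"claw":1},
  {"dx":0,"dy":0,"dz":0,"rx":0,"ry":0,"rz":0.09,"claw":1},
])

```text
time_s: 18.05
ee_pos: [0.5442, 0.0235, 0.1676]
eef_rot: [-1.573, 1.199, -0.705]
force: [-0.2, -0.1, -1.3]
grip_width: 0.0297
grip_force: 40.0
```

>>> step_arm([
  {"dx":0,"dy":0,"dz":0,"rx":0,"ry":0,"rz":0.09,"claw":1},
  {"dx":0,"dy":0,"dz":0,"rx":0,"ry":0,"rz":0.09,"claw":1},
  {"dx":0,"dy":0,"dz":0,"rx":0,"ry":0,"rz":0.06,"claw":1},
  {"dx":0,"dy":0,"dz":0,"rx":0,"ry":0,"rz":0,"claw":1},
  {"dx":0,"dy":0,"dz":0,"rx":0,"ry":0,"rz":0,"claw":1},
])

```text
time_s: 18.55
ee_pos: [0.5442, 0.0235, 0.1673]
eef_rot: [-1.851, 1.567, -0.983]
force: [-0.6, 0.3, -2.3]
grip_width: 0.0298
grip_force: 40.0
```

Run:
```python
from kin import *
o=telemetry.get_obs(); p=np.array(o["ee_pos"]); M=R.from_euler("xyz",o["eef_rot"]).as_matrix(); print(p,M.round(3),o["qpos"].round(2),o["force"].round(1))
bc=p+.0084*M[:,2]
for i in range(3):
    c=viewer.camera("top"); W=pts(c); x,y,z=np.moveaxis(W,-1,0)
    m=(np.hypot(x-bc[0],y-bc[1])<.026)&(abs(z-bc[2]-.032)<.01); q=W[m]
    print(np.round(cv2.minAreaRect(q[:,:2].astype(np.float32)*1000)[:2],1).tolist(),np.median(q[:,2]).round(4),bc.round(4))
for t in ["grease_tin","pedal","cog_18","tyre_lever_0"]:
    for r in viewer.recognise(t,c)[:1]:
        a=[int(v) for v in r["rect"]]; print(t,round(r["score"],2),a)
```

```text
[0.54416204 0.02351317 0.16733594] [[ 0.002 -0.763  0.646]
 [-0.003  0.646  0.763]
 [-1.    -0.003 -0.001]] [-0.51  0.57  2.05  1.74  1.47  2.07] [-0.6  0.3 -2.3]
[[548.7, 30.5], [30.9, 31.3]] 0.1979 [0.5496 0.0299 0.1673]
[[549.2, 30.2], [30.9, 32.2]] 0.1987 [0.5496 0.0299 0.1673]
[[548.3, 30.3], [30.6, 31.3]] 0.1983 [0.5496 0.0299 0.1673]
pedal 0.96 [421, 283, 454, 319]
cog_18 0.83 [203, 215, 226, 240]
```

>>> step_arm([
  {"dx":-0.1,"dy":0,"dz":0,"rx":0,"ry":0,"rz":0,"claw":1},
  {"dx":-0.1,"dy":0,"dz":0,"rx":0,"ry":0,"rz":0,"claw":1},
  {"dx":-0.06,"dy":0,"dz":0,"rx":0,"ry":0,"rz":0,"claw":1},
  {"dx":-0.03,"dy":0,"dz":0,"rx":0,"ry":0,"rz":0,"claw":1},
  {"dx":-0.02,"dy":0,"dz":0,"rx":0,"ry":0,"rz":0,"claw":1},
  {"dx":0,"dy":0,"dz":0,"rx":0,"ry":0,"rz":0,"claw":1},
])

```text
time_s: 19.5
ee_pos: [0.5441, 0.0236, 0.1981]
eef_rot: [-3.068, 1.57, -2.2]
force: [-0.1, -0.7, -1.1]
grip_width: 0.03
grip_force: 40.0
```

>>> step_arm([
  {"dx":-0.02,"dy":0,"dz":0,"rx":0,"ry":0,"rz":0,"claw":1},
  {"dx":-0.02,"dy":0,"dz":0,"rx":0,"ry":0,"rz":0,"claw":1},
  {"dx":0,"dy":0,"dz":0,"rx":0,"ry":0,"rz":0,"claw":1},
])

```text
time_s: 19.8
ee_pos: [0.5442, 0.0236, 0.202]
eef_rot: [2.976, 1.57, -2.439]
force: [0.7, 0.8, -1.6]
grip_width: 0.0295
grip_force: 40.0
```

>>> step_arm([
  {"dx":-0.02,"dy":0,"dz":0,"rx":0,"ry":0,"rz":0,"claw":1},
  {"dx":-0.02,"dy":0,"dz":0,"rx":0,"ry":0,"rz":0,"claw":1},
  {"dx":0,"dy":0,"dz":0,"rx":0,"ry":0,"rz":0,"claw":1},
])

```text
time_s: 20.1
ee_pos: [0.5442, 0.0236, 0.2062]
eef_rot: [-3.039, 1.57, -2.171]
force: [-0.6, 0.4, -2.2]
grip_width: 0.0299
grip_force: 40.0
```

>>> step_arm([
  {"dx":-0.02,"dy":0,"dz":0,"rx":0,"ry":0,"rz":0,"claw":1},
  {"dx":-0.02,"dy":0,"dz":0,"rx":0,"ry":0,"rz":0,"claw":1},
  {"dx":0,"dy":0,"dz":0,"rx":0,"ry":0,"rz":0,"claw":1},
])

```text
time_s: 20.4
ee_pos: [0.5442, 0.0236, 0.2102]
eef_rot: [-3.013, 1.57, -2.145]
force: [-0.1, -1.0, -1.2]
grip_width: 0.0298
grip_force: 40.0
```

>>> step_arm([
  {"dx":-0.02,"dy":0,"dz":0,"rx":0,"ry":0,"rz":0,"claw":1},
  {"dx":-0.02,"dy":0,"dz":0,"rx":0,"ry":0,"rz":0,"claw":1},
  {"dx":0,"dy":0,"dz":0,"rx":0,"ry":0,"rz":0,"claw":1},
])

```text
time_s: 20.7
ee_pos: [0.5442, 0.0236, 0.2142]
eef_rot: [-3.108, 1.57, -2.24]
force: [-0.1, -0.4, -0.8]
grip_width: 0.0298
grip_force: 40.0
```

>>> step_arm([
  {"dx":-0.02,"dy":0,"dz":0,"rx":0,"ry":0,"rz":0,"claw":1},
  {"dx":-0.02,"dy":0,"dz":0,"rx":0,"ry":0,"rz":0,"claw":1},
  {"dx":-0.005,"dy":0,"dz":0,"rx":0,"ry":0,"rz":0,"claw":1},
  {"dx":0,"dy":0,"dz":0,"rx":0,"ry":0,"rz":0,"claw":1},
  {"dx":0,"dy":0,"dz":0,"rx":0,"ry":0,"rz":0,"claw":1},
  {"dx":0,"dy":0,"dz":0,"rx":0,"ry":0,"rz":0,"claw":1},
])

```text
time_s: 21.3
ee_pos: [0.5441, 0.0236, 0.2184]
eef_rot: [2.875, 1.569, -2.541]
force: [-0.5, -0.8, -1.5]
grip_width: 0.0297
grip_force: 40.0
```

Run:
```python
from kin import *
o=telemetry.get_obs(); p=np.array(o["ee_pos"]); M=R.from_euler("xyz",o["eef_rot"]).as_matrix(); print(p,o["force"].round(1),o["grip_width"],o["joint_vel"].round(3))
bc=p+.0084*M[:,2]
for i in range(3):
    c=viewer.camera("top"); W=pts(c); x,y,z=np.moveaxis(W,-1,0)
    m=(np.hypot(x-bc[0],y-bc[1])<.026)&(abs(z-bc[2]-.03)<.006); q=W[m]
    print(np.round(cv2.minAreaRect(q[:,:2].astype(np.float32)*1000)[:2],1).tolist(),np.median(q[:,2]).round(4),bc.round(4))
    m=(abs(z-.085)<.006)&(abs(x-.607)<.05)&(abs(y+.096)<.05); print("lid",np.median(W[m],0))
k=c["img"][170:270,260:380]; cv2.imwrite("pics/c.png",cv2.resize(k,(720,600),interpolation=cv2.INTER_NEAREST)[...,::-1])
```

```text
[0.54414285 0.02359887 0.21836922] [-0.5 -0.8 -1.5] 0.0296595509955978 [-0.001 -0.    -0.002  0.    -0.001 -0.001]
[[548.5, 29.9], [30.2, 31.8]] 0.2495 [0.5496 0.03   0.2184]
lid [ 0.61516107 -0.08804778  0.08212475]
[[548.7, 30.4], [30.8, 30.3]] 0.2496 [0.5496 0.03   0.2184]
lid [ 0.6154624  -0.08769446  0.0821457 ]
[[549.3, 29.9], [30.5, 32.0]] 0.2496 [0.5496 0.03   0.2184]
lid [ 0.61522123 -0.08741027  0.08217048]
```

View pics/c.png

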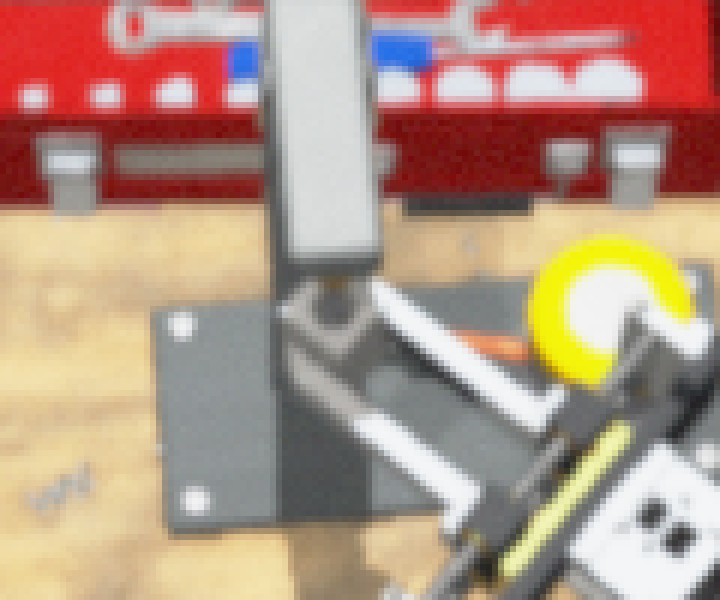

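The picture shows the nozzle going down into the bore at about (335, 300). The fingers are on the spacer and the yellow lid is at (610, 310). The spacer's top face measures 249.5 to 251 mm, so the nozzle is about 20 mm in. There was no contact force, and that depth is past the recess's 14 mm maximum.

```bash
python3 -c "
from station import hand_in
print(hand_in())"
```

```text
the job is handed in; nothing more can be done
None
```

I handed the job in with the lid fully home and the spacer held upright in the gripper, its deep hole up and the nozzle about 20 mm inside; the first end I tried hit bottom at about 5 mm, so I turned the spacer over, and I did not re-check whether the bystanders had moved.

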